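# Make up two class kits in a pottery workshop

## Task

Make up the two kits for today's pottery class: in the green tray stand the white-lidded jar of slip upright in the square well and lay the brush and the loop tool in the two tool rests, one in each, down in the notches of both bars; in the blue tray stand the wooden stamp upright, foot down, in the well and lay the dark wooden modelling tool in either tool rest the same way. Set the jar down in its well, never letting it drop, and leave the red-lidded jar, the bowl and the mug where they are.

Things in the scene. Friction and masses are not known exactly. Their poses are not given: they have to be found in the camera images.
- green_tray: Fixed wooden tray, green rim, 230 (x) x 210 (y) x 30 mm, origin centre of underside, floor 6 mm, rim 8 mm. Two tool rests along y at x = -80 and -24 mm: each is a pair of 40 mm wide notches in two 10 mm cross bars at y = -30 and +30; notch floors 14 mm, bar tops 24 mm above the underside; between the bars it is open. Square well at x = +65, y = 0: 74 mm wide, floor at 6 mm, edge 20 mm.
- blue_tray: Fixed wooden tray, blue rim, same build and axes as the green one: 230 x 210 x 30 mm, origin centre of underside; two tool rests along y at x = -80 and -24 mm (40 mm notches in bars at y = -30 and +30, notch floors 14 mm above the underside); square well 74 mm wide at x = +65, y = 0, floor at 6 mm, edge at 20 mm. A tool lies in a rest when its handle is down in the notches of both bars.
- brush: Flat brush 148 mm long with a red handle, steel ferrule and black bristles 28 mm wide. The handle reaches from x = -66 to +46 mm, the head on to x = +82 mm; about 40 g. Handle 16 x 16 mm with rounded edges; origin on the underside of the handle, close to the balance point; x along the tool towards the head, z up. Lies flat on the bench at the start.
- loop_tool: Turning tool 150 mm long: pale wooden handle, brass ferrule and a round steel loop 35 mm wide. Handle and ferrule reach from x = -66 to +56 mm, the loop on to x = +84 mm; about 45 g. Handle 16 x 16 mm with rounded edges; origin on the underside of the handle, close to the balance point; x along the tool towards the head, z up. Lies flat on the bench at the start.
- modelling_tool: Modelling tool 151 mm long, all of dark wood, without metal: a handle from x = -52 to +52 mm, a flat blade on to x = +77 mm and a blunt point to x = -74 mm; about 40 g. Handle 16 x 16 mm with rounded edges; origin on the underside of the handle, close to the balance point; x along the tool towards the head, z up. Lies flat on the bench at the start.
- white_jar: Closed jar of white slip, white with a white lid, about 0.2 kg. 54 mm in diameter, 60 mm high, straight-sided up to 42 mm, the lid 51 mm in diameter; origin at the centre of the underside, z up. Belongs to the green kit.
- stamp: Turned stamp of mid-brown wood, standing on its foot: foot 50 mm in diameter and 18 mm high, above it a straight round grip 30 mm in diameter from 24 to 66 mm, total height 70 mm, about 70 g. Origin at the centre of the underside, z up.
- red_jar: Closed jar of red slip, terracotta-red with a red lid, about 0.2 kg. 54 mm in diameter, 60 mm high, straight-sided up to 42 mm, the lid 51 mm in diameter; origin at the centre of the underside, z up. Stands among the stock; not wanted in either kit, to be left alone.
- bowl: Terracotta bowl, 124 mm across the rim, 50 mm high; origin at the centre of the underside. To be left alone.
- mug: Blue glazed mug, 80 mm in diameter, 85 mm high, with a handle; origin at the centre of the underside. To be left alone.
Mind the look-alikes: they are no part of the job. Of the things shaped like the stamp, the brown one is meant.

How it is judged:
By the outcome, as a careful person would: the job done as asked, in the order asked, and still so for the second after the job is handed in, with the robot touching nothing.
It also fails if it takes over 118 s, if anything falls off the work surface, if the arm or the gripper's body presses on something with over 40 N, if the wrist force passes 120 N, or if a joint passes its speed limit or range.

## Robot

A 6-joint arm with a two-finger parallel gripper is mounted at the origin on the work surface. World frame = base frame: x ahead of the robot, y to its left, z up, the work surface at z = 0. Lengths are in m, angles in rad, forces in N, time in s.
With the tool pointing down it reaches from about 0.4 to 0.925 m from the base axis. Payload 3.4 kg.
Tool frame: the origin (TCP) lies between the finger pads; the fingertips stand 22 mm ahead of it and the grasp point (between the pads) lies 3 mm ahead of it; z points along the fingers, y is the line along which they close (so a half turn about z gives the same grasp; the last joint's range is limited). The gripper opens to 85 mm and grips with 20 to 120 N. Pads are 22 mm wide; open, the fingers measure 114 mm over their backs; the gripper's body (76 mm by 85 mm) begins 54 mm behind the grasp point. The pads swing forward as they close: fully open they stand 13 mm farther back than shut.
Start: joints at [1.268, 0.307, 1.506, -0, 1.328, -0.073], TCP at [0.13, 0.56, 0.253] pointing down, gripper open.
Joint ranges: [-3.12, 3.12], [-1.05, 2.28], [0.14, 2.33], [-1.42, 4.57], [0.1, 2.73], [-2.68, 2.68]. Speed limits (rad/s): [2.57, 2.57, 3.14, 3.14, 3.14, 3.14].

## Interface

Orientations are given as a 3x3 rotation matrix whose columns are the frame's x, y, z axes.
In Python, from plant import sensors, optics, ticket gives the robot as it stands.
- The arm moves only by the tool send_rows, never from a script. Its argument "rows" is text: rows parted by semicolons, each of 4 numbers parted by spaces: the shift along the tool's x, y, z in mm, then the turn about the tool's z in rad. A call has 1 to 12 rows; each row is the pose to reach, as a shift and turn from the pose commanded when the call began, along the tool's axes at that moment; what a row does not reach only later rows make up. A row lasts 1/10 s, in which the tool goes at most 50 mm and 8.59 degrees, less where a joint would pass 70% of its speed; a pose out of reach is approached as far as the arm can. A call with a gripper value outside its range is refused whole. "grip" is the closure in counts, from 0 (fully open) to 255 (shut), set as the call begins (left out, the last holds). The fingers move at their own pace and stop on an object; "squeeze" is the grip in N (left out, the last holds). Time passes only in rows, so rows that repeat a pose let the fingers close. It gives the time, the measured TCP pose, the force, the opening and the grip force at its end, in the units of the state.
- sensors.state(): the state, without advancing time (a new reading comes with each control period).
- optics.read_camera(name): name is "scene" or "top" or "wrist"; returns the picture (400x640x3 uint8, red, green, blue); there is no depth.
- optics.camera_model(name): a dict with "fov_y" (degrees; the focal length in pixels is half the picture's height over the tangent of half this angle, whatever the lens; pixels are square), "cx", "cy" (the principal point, pixels), "R" (3x3) and "t" (3): a world point X has camera coordinates R X + t; the wrist camera has in their place "hand_eye" (4x4, takes a point from camera to tool coordinates, whose origin is the TCP and whose axes are the flange's). Camera axes: x right, y down, z forward; pixel columns grow to the right and rows downward; lengths in m; the calibration is good to about 2 mm. A picture is of the moment at which its call begins: read the wrist's pose just before it. camera_model takes no time and is no camera call.
- ticket.job_done(): hands the job in; it is judged then, once.
The state is a dict: "time_s": time; "joints": joint angles; "dq": joint speeds; "tau": joint torques, N m; "tool_pos": TCP position; "ee_rot": TCP orientation; "wrist_force": force on the tool from outside, world axes, zero at the start; "ft_torque": the same for the moment, N m; "width": opening from 0.0 (shut) to 1.0 (fully open); "finger_force": force on a finger pad.
Only numpy, scipy, OpenCV 4.12 (cv2) and the standard library are available. Lean on these libraries where they do the work, as an engineer would, in place of code of your own. Each camera call takes 0.05 s, during which the arm holds its last target. There are 200 camera calls.

## Working session

There is one attempt and no reset: what is moved stays moved. The work goes in short steps, Python scripts to look and compute and a tool call to move; the robot and the scene stay as the last step left them, time stands still between calls to the robot, and variables do not carry over. Pictures are saved under pics/ and viewed, at most 14 in all, crops included, and the job is handed in when it is done.

Besides the shell and the picture viewer there is one more tool, called as name(argument=value, ...) on one line, values as JSON. send_rows: Moves the arm, as the interface text tells. Its arguments: {"type":"object","properties":{"rows":{"type":"string"},"grip":{"type":"number"},"squeeze":{"type":"number"}},"required":["rows"]}

```bash
ls; mkdir -p pics; python3 - <<'E'
from plant import sensors, optics
import cv2,json,numpy as np
np.set_printoptions(precision=4,suppress=True)
for n in ["top","scene"]:
    im=optics.read_camera(n); cv2.imwrite(f"pics/{n}0.png",cv2.cvtColor(im,cv2.COLOR_RGB2BGR)); print(n,optics.camera_model(n))
print(optics.camera_model("wrist")); print(sensors.state())
E
```

```text
pics
top {'fov_y': 55.12455180673082, 'cx': 324.0866817776302, 'cy': 201.80538109840583, 'R': array([[-0.0074, -0.9998,  0.0209],
       [-0.9905,  0.0045, -0.1373],
       [ 0.1372, -0.0217, -0.9903]]), 't': array([-0.0033,  0.5298,  1.022 ])}
scene {'fov_y': 49.24542716506469, 'cx': 318.4762647621485, 'cy': 200.96025062304082, 'R': array([[ 0.2491,  0.9685,  0.0063],
       [ 0.5929, -0.1473, -0.7917],
       [-0.7658,  0.2009, -0.6109]]), 't': array([-0.1327, -0.2954,  1.4894])}
{'fov_y': 63.91437143539313, 'cx': 318.37263990856434, 'cy': 205.82069515177733, 'hand_eye': array([[-0.0003, -0.9581, -0.2865,  0.0736],
       [ 1.    , -0.0004,  0.0002, -0.0013],
       [-0.0003, -0.2865,  0.9581, -0.1196],
       [ 0.    ,  0.    ,  0.    ,  1.    ]])}
{'time_s': 0.1, 'joints': array([ 1.2685,  0.3075,  1.5076, -0.    ,  1.3284, -0.0735]), 'dq': array([-0.0009, -0.0002, -0.0042, -0.0004,  0.0015, -0.0004]), 'tau': array([  0.0018, -45.8528, -25.2609,  -0.0001,   0.0053,   0.    ]), 'tool_pos': array([0.1303, 0.5594, 0.2525]), 'ee_rot': array([[-0.9739,  0.2268, -0.0006],
       [ 0.2268,  0.9739, -0.0018],
       [ 0.0001, -0.0019, -1.    ]]), 'wrist_force': array([ 0.2191, -0.2873, -0.2212]), 'ft_torque': array([-0.0076, -0.0345, -0.0531]), 'finger_force': 0.0, 'width': 1.0051781207091557}
```

View pics/top0.png

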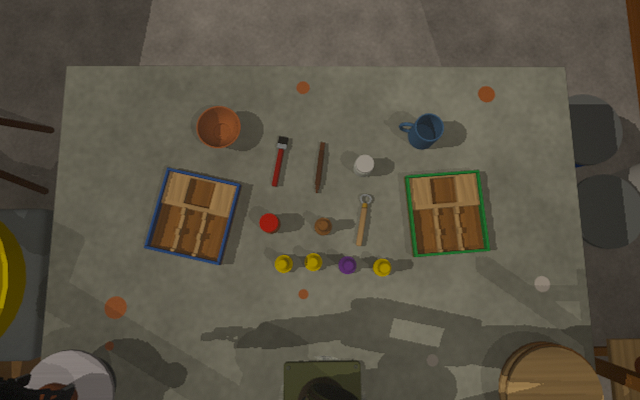

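View pics/scene0.png

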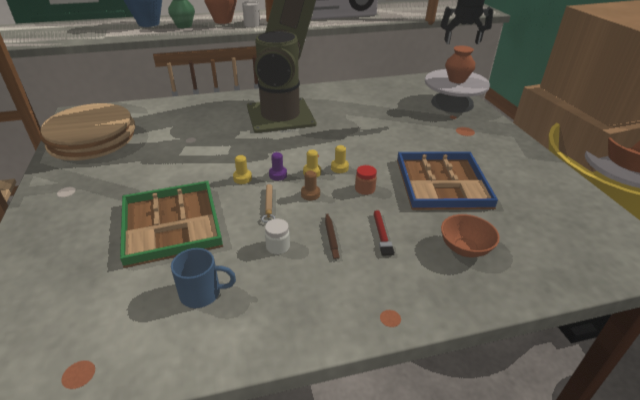

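Top view: white jar at (364,164), with the red jar (270,223) as its look-alike. The brown stamp is at (323,226). Its look-alikes are yellow at (284,264), (313,262) and (383,268), and purple at (347,265). Brush at (280,160), with a red handle and black head. Dark modelling tool at (320,167), loop tool with pale handle and ring at (363,220). Green tray at (447,213), blue tray at (193,216).

```bash
cat > h.py <<'E'
import numpy as np, cv2
from plant import sensors, optics
np.set_printoptions(precision=4,suppress=True)
def cam(name,st=None):
    m=optics.camera_model(name); f=200/np.tan(np.radians(m["fov_y"])/2)
    if name=="wrist":
        T=np.eye(4);T[:3,:3]=st["ee_rot"];T[:3,3]=st["tool_pos"]; T=T@m["hand_eye"]
        R,c=T[:3,:3],T[:3,3]
    else: R=m["R"].T; c=-R@m["t"]
    return f,m["cx"],m["cy"],R,c
def ray(C,uv,z):
    f,cx,cy,R,c=C; uv=np.atleast_2d(uv).astype(float)
    d=np.c_[(uv[:,0]-cx)/f,(uv[:,1]-cy)/f,np.ones(len(uv))]@R.T
    return (c+d*((z-c[2])/d[:,2])[:,None])[:,:2]
def proj(C,X):
    f,cx,cy,R,c=C; p=(np.atleast_2d(X)-c)@R; return np.c_[f*p[:,0]/p[:,2]+cx,f*p[:,1]/p[:,2]+cy]
def shot(name,fn):
    st=sensors.state(); im=optics.read_camera(name)
    cv2.imwrite(f"pics/{fn}.png",im[:,:,::-1]); return cam(name,st),im,cv2.cvtColor(im,cv2.COLOR_RGB2HSV),st
def blob(mask,near=None,r=40):
    m=mask.astype(np.uint8)
    if near is not None:
        k=np.zeros_like(m);cv2.circle(k,(int(near[0]),int(near[1])),r,1,-1);m=m&k
    n,l,s,c=cv2.connectedComponentsWithStats(m)
    if n<2:return None
    i=1+s[1:,4].argmax(); v,u=np.nonzero(l==i); return np.c_[u,v]
E
python3 - <<'E'
from h import *
im=cv2.imread("pics/top0.png");hsv=cv2.cvtColor(im,cv2.COLOR_BGR2HSV);H,S,V=[hsv[:,:,i].astype(int) for i in range(3)]
C=cam("top")
for n,p in dict(jar=(364,162),stamp=(323,226),brush=(278,168),tool=(320,167),loop=(362,225),bg=(30,300)).items(): print(n,hsv[p[1],p[0]])
for n,m,near,r,z in [("white",(S<50)&(V>110),(364,164),20,.06),("stamp",(S>110)&(V>50)&(H<20),(323,226),15,.06),
  ("red",(S>150)&(H<6)|(S>150)&(H>172),(270,223),20,.06),("purple",(H>125)&(H<160)&(S>80),(347,265),20,.06),
  ("brush",((H<8)|(H>170))&(S>120),(280,160),35,.012),("model",(S>80)&(H<20),(320,167),35,.012),("loop",(S>80)&(H<28),(363,220),35,.012)]:
    b=blob(m,near,r); P=ray(C,b,z)
    vx,vy,x,y=cv2.fitLine(P.astype(np.float32),cv2.DIST_L2,0,.001,.001).ravel()
    q=(P-[x,y])@[vx,vy]
    print(n,len(b),b.mean(0),P.mean(0),"dir",vx,vy,"ends",np.array([x,y])+q.min()*np.array([vx,vy]),np.array([x,y])+q.max()*np.array([vx,vy]))
for n,m,near in [("green",(H>45)&(H<85)&(S>120),(447,213)),("blue",(H>100)&(H<125)&(S>110),(193,216))]:
    b=blob(m,near,75); P=ray(C,b,.03)
    r=cv2.minAreaRect((P*1000).astype(np.float32)); print(n,len(b),r, cv2.boxPoints(r))
E
```

```text
jar [ 18  31 147]
stamp [ 15 170 108]
brush [  3 215 103]
tool [ 12 129  67]
loop [ 18 136 137]
bg [25 23 67]
white 310 [363.3968 163.6935] [ 0.6316 -0.1146] dir 0.6412577 -0.7673256 ends [ 0.6103 -0.0891] [ 0.65   -0.1366]
stamp 239 [322.8075 226.    ] [ 0.4611 -0.002 ] dir 0.99736106 -0.07260105 ends [ 0.4393 -0.0004] [ 0.4831 -0.0036]
red 281 [268.3025 222.1744] [0.4722 0.1436] dir 0.96885467 -0.24763007 ends [0.4487 0.1496] [0.4963 0.1375]
purple 240 [346.9042 264.8583] [ 0.3579 -0.065 ] dir 0.05028673 0.99873483 ends [ 0.3569 -0.0866] [ 0.359  -0.0438]
brush 203 [277.3251 167.1182] [0.6339 0.1258] dir 0.984424 -0.17581065 ends [0.5797 0.1355] [0.6876 0.1163]
model 245 [319.3633 166.0286] [0.6368 0.0058] dir 0.9920028 -0.1262159 ends [0.5613 0.0154] [ 0.7079 -0.0033]
loop 268 [361.4701 224.2425] [ 0.4692 -0.1116] dir 0.98478305 -0.17378807 ends [ 0.4105 -0.1013] [ 0.5316 -0.1226]
green 1061 ((499.86151123046875, -347.4845886230469), (228.30250549316406, 213.34585571289062), 4.251387119293213) [[ 378.1164 -249.5675]
 [ 393.9323 -462.3264]
 [ 621.6066 -445.4017]
 [ 605.7907 -232.6428]]
blue 753 ((495.7637023925781, 355.7994689941406), (209.0387725830078, 228.53720092773438), 76.84616088867188) [[360.7081 280.0261]
 [583.2491 228.0187]
 [630.8193 431.5728]
 [408.2783 483.5802]]
```

```bash
cat >> h.py <<'E'
def goto(x,y,z,deg,st=None):
    "shift in tool axes (mm) and turn for TCP to x,y,z with closing line at deg (mod 180)"
    st=st or sensors.state(); R=st["ee_rot"]; d=R.T@(np.array([x,y,z])-st["tool_pos"])*1000
    a=np.degrees(np.arctan2(R[1,1],R[0,1])); w=(deg-a+90)%180-90
    print("row %.1f %.1f %.1f %.3f  |d|=%.0f"%(*d,-np.radians(w),np.linalg.norm(d)),"at",st["tool_pos"],"ang %.1f"%a,"t",st["time_s"],"q",st["joints"])
E
python3 -c "
from h import *
goto(.632,-.115,.2,90)"
```

```text
row -641.6 -543.0 53.4 -0.229  |d|=842 at [0.1303 0.5594 0.2525] ang 76.9 t 0.1 q [ 1.2685  0.3075  1.5076 -0.      1.3284 -0.0735]
```

send_rows(rows="-20 -17 2 -0.02;-55 -46 5 -0.03;-92 -78 8 -0.05;-129 -109 11 -0.07;-166 -140 14 -0.09;-203 -171 17 -0.11;-240 -202 20 -0.13;-277 -233 23 -0.15;-314 -264 26 -0.17;-351 -295 29 -0.19;-388 -326 32 -0.21;-425 -357 35 -0.229", grip=0)

```text
time_s: 1.3
tool_pos: [0.464, 0.1141, 0.218]
ee_rot: [[-1.0, -0.001, -0.0], [-0.001, 1.0, 0.0], [0.0, 0.0, -1.0]]
wrist_force: [0.3, 0.1, 0.3]
width: 0.998
finger_force: 0.0
```

```bash
python3 -c "
from h import *
goto(.632,-.115,.2,90)"
```

```text
row -167.9 -229.2 17.9 0.001  |d|=285 at [0.464  0.1141 0.218 ] ang 90.0 t 1.3 q [ 0.1525  0.2044  1.7525  0.0002  1.1851 -1.4191]
```

send_rows(rows="-28 -38 3 0;-56 -76 6 0;-84 -114 9 0;-112 -152 12 0;-140 -190 15 0;-160 -218 17 0;-168 -229 18 0;-168 -229 18 0;-168 -229 18 0")

```text
time_s: 2.2
tool_pos: [0.6302, -0.112, 0.1997]
ee_rot: [[-1.0, -0.0, -0.002], [-0.0, 1.0, 0.001], [0.002, 0.001, -1.0]]
wrist_force: [-2.3, 0.0, -0.2]
width: 0.996
finger_force: 0.0
```

```bash
python3 - <<'E'
from h import *
C,im,hsv,st=shot("wrist","w1"); H,S,V=[hsv[:,:,i].astype(int) for i in range(3)]
p=proj(C,[.632,-.115,.06])[0]; print(p)
b=blob((S<60)&(V>120),p,70); 
(c,r)=cv2.minEnclosingCircle(b.astype(np.float32)); print(len(b),b.mean(0),c,r,ray(C,b.mean(0),.05),ray(C,c,.055), st["tool_pos"])
E
```

```text
[315.8932 204.0207]
12569 [319.9252 205.9617] (315.0, 204.0) 70.0000991821289 [[ 0.6367 -0.1115]] [[ 0.6334 -0.1158]] [ 0.6302 -0.112   0.1997]
```

View pics/w1.png

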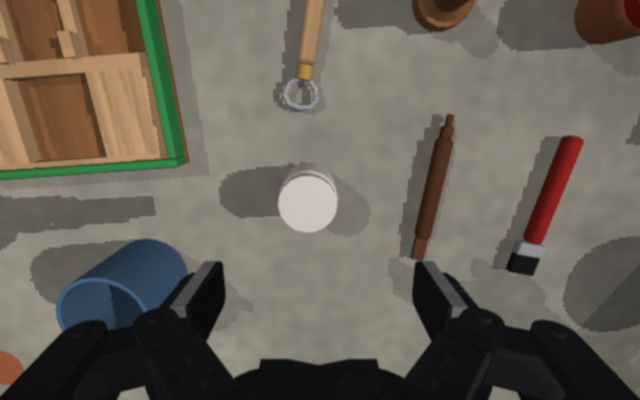

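Wrist view: white jar lid centred at about (308,203), well clear of the mug (120,285). The dark modelling tool (435,190), brush (550,205) and green tray well (60,115) are also visible.

```bash
python3 - <<'E'
from h import *
im=cv2.imread("pics/w1.png");hsv=cv2.cvtColor(im,cv2.COLOR_BGR2HSV);H,S,V=[hsv[:,:,i].astype(int) for i in range(3)]
C=cam("wrist",sensors.state())
b=blob((S<40)&(V>165),(308,203),45); c,r=cv2.minEnclosingCircle(b.astype(np.float32)); print("jar",len(b),b.mean(0),c,r,ray(C,c,.06),ray(C,b.mean(0),.06))
for n,m,near,r in [("brushhandle",((H<8)|(H>170))&(S>120),(550,190),65),("model",(S>80)&(H<20)&(V<130),(435,190),80),]:
    b=blob(m,near,r); q=cv2.minAreaRect(b.astype(np.float32)); P=ray(C,b,.010)
    r=cv2.minAreaRect((P*1000).astype(np.float32)); print(n,len(b),r); print(cv2.boxPoints(r))
E
python3 -c "
from h import *
"
```

```text
jar 2708 [308.031  202.9309] (308.02703857421875, 201.45945739746094) 30.907045364379883 [[ 0.6298 -0.1212]] [[ 0.631  -0.1212]]
brushhandle 2324 ((633.9447631835938, 119.747802734375), (21.869970321655273, 110.65393829345703), 79.55125427246094)
[[577.5521 119.028 ]
 [686.3711  98.9603]
 [690.3374 120.4676]
 [581.5184 140.5353]]
model 2209 ((634.0079345703125, 0.8881206512451172), (17.135297775268555, 149.03512573242188), 82.73104095458984)
[[559.0052   1.8178]
 [706.8426 -17.0392]
 [709.0107  -0.0416]
 [561.1733  18.8154]]
```

```bash
python3 - <<'E'
from h import *
C,im,hsv,st=shot("wrist","w2"); H,S,V=[hsv[:,:,i].astype(int) for i in range(3)]
b=blob((S<40)&(V>165),(308,203),45); print("jar wrist",b.mean(0),ray(C,b.mean(0),.06),st["tool_pos"],st["dq"])
T=cam("top"); Sc=cam("scene")
print("proj into top",proj(T,[.631,-.121,.06]),proj(T,[.632,-.115,.06]),"scene",proj(Sc,[.631,-.121,.06]),proj(Sc,[.632,-.115,.06]))
im=cv2.imread("pics/scene0.png");h=cv2.cvtColor(im,cv2.COLOR_BGR2HSV)
b=blob((h[:,:,1]<60)&(h[:,:,2]>110),(278,232),25);print("scene blob",b.mean(0),b.min(0),b.max(0))
for p in [(278,225),(277,228)]: print(h[p[1],p[0]])
im=cv2.imread("pics/top0.png");h=cv2.cvtColor(im,cv2.COLOR_BGR2HSV);b=blob((h[:,:,1]<50)&(h[:,:,2]>125),(364,164),16);print(len(b),b.mean(0),b.min(0),b.max(0))
goto(.631,-.118,.2,90)
E
```

```text
jar wrist [307.5068 202.9231] [[ 0.631  -0.1216]] [ 0.6301 -0.1115  0.2   ] [ 0.0111 -0.0129  0.0055 -0.0029 -0.003  -0.0022]
proj into top [[365.721  163.9085]] [[363.5327 163.5576]] scene [[275.8608 223.6157]] [[278.677  223.4708]]
scene blob [280.4414 230.3686] [253 207] [303 257]
[ 17  23 181]
[ 17  20 180]
267 [364.0375 163.2697] [354 155] [373 172]
row -0.8 -6.7 0.3 0.002  |d|=7 at [ 0.6302 -0.1113  0.2003] ang 90.1 t 2.3 q [-0.2411  0.4375  1.4357  0.0006  1.2699 -1.8136]
```

send_rows(rows="-1 -8 30 0;-1 -8 70 0;-1 -8 110 0;-1 -8 140 0;-1 -8 155 0;-1 -8 163 0;-1 -8 163 0;-1 -8 163 0")

```text
time_s: 3.1
tool_pos: [0.6336, -0.121, 0.0388]
ee_rot: [[-1.0, -0.001, 0.003], [-0.001, 1.0, -0.001], [-0.003, -0.001, -1.0]]
wrist_force: [-0.0, 1.0, 0.4]
width: 1.002
finger_force: 0.0
```

send_rows(rows="0 0 0 0;0 0 0 0;0 0 0 0;0 0 0 0;0 0 0 0;0 0 0 0", grip=255, squeeze=40)

```text
time_s: 3.7
tool_pos: [0.6334, -0.1214, 0.0388]
ee_rot: [[-1.0, -0.0, 0.002], [-0.0, 1.0, -0.001], [-0.002, -0.001, -1.0]]
wrist_force: [-0.7, -0.5, 6.5]
width: 0.616
finger_force: 43.0
```

```bash
python3 - <<'E'
from h import *
C,im,hsv,st=shot("wrist","w3"); print(st["tool_pos"],st["width"],st["finger_force"],st["wrist_force"]); goto(.5648,-.343,.15,94.25)
E
```

```text
[ 0.6334 -0.1214  0.0388] 0.6156283937868783 42.998896149219945 [-0.6827 -0.5423  6.4551]
row 68.3 -221.7 -111.2 -0.074  |d|=257 at [ 0.6334 -0.1214  0.0388] ang 90.0 t 3.75 q [-0.2548  0.6105  1.5912 -0.      0.9374 -1.8257]
```

View pics/w3.png

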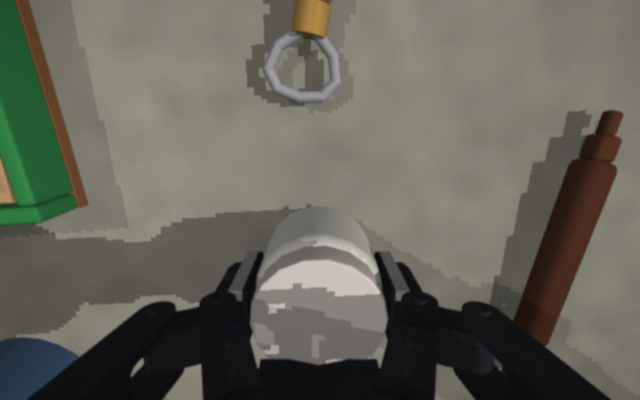

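Jar held at its straight side (opening 52 mm, lid centred at (318,300)). Next: lift it and carry it over the green well.

send_rows(rows="0 0 -10 0;0 0 -30 0;0 0 -70 0;10 -30 -110 -0.02;25 -70 -150 -0.04;40 -115 -160 -0.06;53 -160 -160 -0.074;62 -195 -160 -0.074;67 -215 -160 -0.074;68 -221 -160 -0.074;68 -221 -160 -0.074")

```text
time_s: 4.85
tool_pos: [0.5643, -0.3419, 0.1969]
ee_rot: [[-0.997, -0.073, -0.0], [-0.073, 0.997, 0.001], [0.0, 0.001, -1.0]]
wrist_force: [0.4, -0.1, -1.9]
width: 0.615
finger_force: 42.5
```

```bash
python3 - <<'E'
from h import *
C,im,hsv,st=shot("wrist","w4"); H,S,V=[hsv[:,:,i].astype(int) for i in range(3)]
print(st["tool_pos"],st["width"],st["finger_force"]);
a=np.radians(4.25); x=np.array([np.cos(a),np.sin(a)]);y=np.array([-x[1],x[0]]);c=np.array([.4999,-.3475])
pts=[[*(c+sx*.037*x+.065*x+sy*.037*y),.02] for sx,sy in((-1,-1),(-1,1),(1,1),(1,-1))]
vis=im[:,:,::-1].copy(); cv2.polylines(vis,[proj(C,np.array(pts)).astype(np.int32)],True,(255,0,255),1)
pts=[[*(c+sx*.107*x+sy*.097*y),.03] for sx,sy in((-1,-1),(-1,1),(1,1),(1,-1))]
cv2.polylines(vis,[proj(C,np.array(pts)).astype(np.int32)],True,(0,255,255),1)
cv2.imwrite("pics/w4v.png",vis)
E
```

```text
[ 0.5643 -0.3419  0.1969] 0.6151641719721971 42.535877691116184
```

View pics/w4v.png

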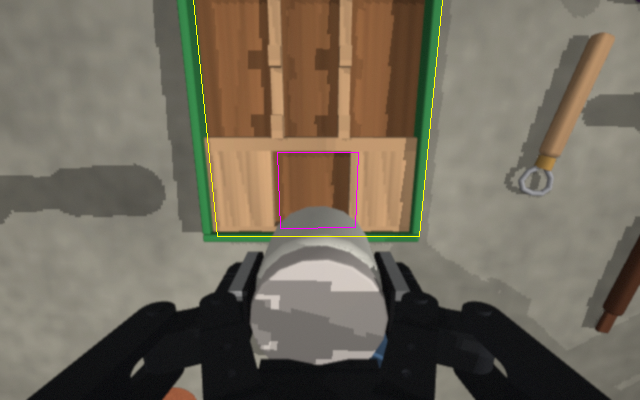

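```bash
python3 - <<'E'
from h import *
im=cv2.imread("pics/w4.png");hsv=cv2.cvtColor(im,cv2.COLOR_BGR2HSV);H,S,V=[hsv[:,:,i].astype(int) for i in range(3)]
C=cam("wrist",sensors.state())
g=(H>45)&(H<85)&(S>100)&(V>60)
# inner green edges at rim top, several rows
L=[];Rr=[]
for v in range(20,220,10):
    u=np.nonzero(g[v])[0]; l=u[u<300]; r=u[u>300]
    L.append((l.min(),v)); Rr.append((r.max(),v))
    if v%40==20: print(v,l.min(),l.max(),r.min(),r.max())
print("outer L",ray(C,np.array(L)[[0,-1]],.03),"R",ray(C,np.array(Rr)[[0,-1]],.03))
u=240; print("bottom green rows",np.nonzero(g[:,u])[0][[0,-1]],ray(C,[[u,np.nonzero(g[:,u])[0][-1]]],.03))
gr=cv2.cvtColor(im,cv2.COLOR_BGR2GRAY)
for v in (165,185,200): d=np.abs(np.diff(cv2.GaussianBlur(gr,(3,3),0)[v].astype(int))); print(v,[(i,d[i]) for i in range(220,410) if d[i]>9])
c=np.abs(np.diff(cv2.GaussianBlur(gr,(3,3),0)[:,315].astype(int)));print([(i,c[i]) for i in range(130,200) if c[i]>8])
E
```

```text
20 179 196 430 439
60 184 200 426 435
100 188 203 422 431
140 193 203 418 427
180 197 207 414 423
outer L [[ 0.4307 -0.4624]
 [ 0.5883 -0.4507]] R [[ 0.4153 -0.2563]
 [ 0.5733 -0.2453]]
bottom green rows [232 240] [[ 0.6159 -0.4133]]
165 [(270, np.int64(18)), (271, np.int64(20)), (272, np.int64(17)), (273, np.int64(12)), (332, np.int64(12)), (348, np.int64(12)), (349, np.int64(26)), (350, np.int64(25)), (351, np.int64(12)), (404, np.int64(16)), (405, np.int64(16))]
185 [(270, np.int64(11)), (271, np.int64(19)), (272, np.int64(19)), (273, np.int64(16)), (274, np.int64(10)), (348, np.int64(23)), (349, np.int64(27)), (350, np.int64(15)), (401, np.int64(15)), (402, np.int64(15))]
200 [(271, np.int64(14)), (272, np.int64(19)), (273, np.int64(18)), (274, np.int64(13)), (331, np.int64(10)), (332, np.int64(14)), (333, np.int64(11)), (347, np.int64(14)), (348, np.int64(24)), (349, np.int64(21)), (350, np.int64(10)), (399, np.int64(15)), (400, np.int64(11))]
[(136, np.int64(14)), (137, np.int64(20)), (138, np.int64(13)), (149, np.int64(12)), (150, np.int64(19)), (151, np.int64(16))]
```

send_rows(rows="0 -5 20 0;0 -7 55 0;0 -7 90 0;0 -7 115 0;0 -7 130 0;0 -7 140 0;0 -7 145 0;0 -7 148 0;0 -7 149 0;0 -7 150 0;0 -7 150 0;0 -7 150 0")

```text
time_s: 6.1
tool_pos: [0.5652, -0.3493, 0.0479]
ee_rot: [[-0.997, -0.074, 0.001], [-0.074, 0.997, -0.001], [-0.001, -0.001, -1.0]]
wrist_force: [0.2, 0.0, -0.8]
width: 0.612
finger_force: 42.5
```

```bash
python3 - <<'E'
from h import *
C,im,hsv,st=shot("wrist","w5"); print(st["tool_pos"],st["wrist_force"],st["width"])
Sc,i2,_,_=shot("scene","s5"); cv2.imwrite("pics/s5.png",np.hstack([im[60:400,120:520,::-1],cv2.resize(i2[170:310,100:260,::-1],(388,340))]))
E
```

```text
[ 0.5652 -0.3493  0.0479] [ 0.1783  0.0472 -0.8197] 0.6121929579932183
```

View pics/s5.png

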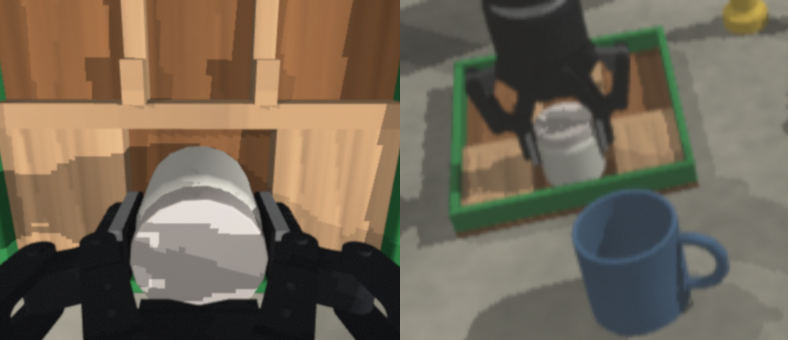

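The jar sits inside the well and is centred (jar near column 195, well edges at 127 and 275 in the left crop). It is about 3 mm above the floor.

send_rows(rows="0 0 1 0;0 0 2 0;0 0 3 0;0 0 3.5 0;0 0 3.5 0;0 0 3.5 0")

```text
time_s: 6.8
tool_pos: [0.5649, -0.3491, 0.0449]
ee_rot: [[-0.997, -0.074, 0.0], [-0.074, 0.997, -0.0], [-0.0, -0.0, -1.0]]
wrist_force: [-2.8, 1.5, 5.9]
width: 0.611
finger_force: 43.2
```

send_rows(rows="0 0 0 0;0 0 0 0;0 0 0 0;0 0 0 0;0 0 -10 0;0 0 -35 0;0 0 -75 0;0 0 -115 0;0 0 -145 0;0 0 -150 0;0 0 -150 0", grip=0)

```text
time_s: 7.9
tool_pos: [0.5656, -0.3495, 0.1959]
ee_rot: [[-0.997, -0.074, 0.003], [-0.074, 0.997, -0.002], [-0.003, -0.002, -1.0]]
wrist_force: [-0.2, 0.4, 0.2]
width: 1.0
finger_force: 0.0
```

```bash
python3 - <<'E'
from h import *
C,im,hsv,st=shot("wrist","w6"); goto(.642,.118,.18,79.5)
cv2.imwrite("pics/w6.png",im[:,:,::-1])
E
```

```text
row -111.7 459.8 13.9 0.257  |d|=473 at [ 0.5647 -0.3489  0.1939] ang 94.3 t 7.95 q [-0.617   0.4735  1.3891 -0.      1.2788 -2.262 ]
```

View pics/w6.png

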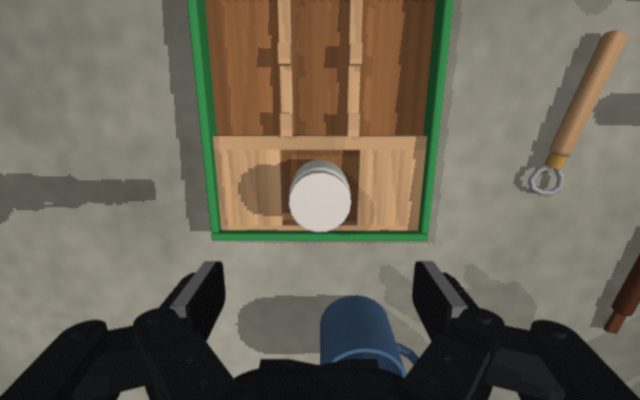

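The jar stands upright in the well (lid at (320,200), well columns 281–358), and the mug is clear. Moving on to the brush.

send_rows(rows="-8 30 1 0.02;-18 72 2 0.05;-28 116 3 0.08;-39 160 4 0.11;-50 204 5 0.14;-61 248 7 0.17;-72 292 8 0.2;-83 336 9 0.23;-94 380 11 0.257;-104 420 13 0.257;-110 450 14 0.257;-112 460 14 0.257")

```text
time_s: 9.15
tool_pos: [0.6412, 0.1213, 0.177]
ee_rot: [[-0.984, 0.179, -0.005], [0.179, 0.984, 0.001], [0.005, -0.0, -1.0]]
wrist_force: [0.4, -1.4, -0.7]
width: 1.0
finger_force: 0.0
```

```bash
cat > tool.py <<'E'
from h import *
import sys
def find(fn,maskf,z,near=None,r=90):
    C,im,hsv,st=shot("wrist",fn); H,S,V=[hsv[:,:,i].astype(int) for i in range(3)]
    b=blob(maskf(H,S,V),near or (318,205),r); P=ray(C,b,z)
    q=cv2.minAreaRect((P*1000).astype(np.float32)); B=cv2.boxPoints(q); e=[B[1]-B[0],B[2]-B[1]]; e=max(e,key=np.linalg.norm); e=e*np.sign(e[0]); L=np.linalg.norm(e);e=e/L
    print(fn,len(b),"box centre",q[0],"size",q[1],"dir",e,"deg",np.degrees(np.arctan2(e[1],e[0])),"px",b.mean(0))
    return np.array(q[0])/1000,e,L/1000,st
E
python3 - <<'E'
from tool import *
c,e,L,st=find("w7",lambda H,S,V:((H<8)|(H>170))&(S>120),.012)
o=c+.010*e; print("origin",o); goto(*o,.024,np.degrees(np.arctan2(e[1],e[0]))+90)
from h import *
im=cv2.imread("pics/w6.png");hsv=cv2.cvtColor(im,cv2.COLOR_BGR2HSV)
E
```

```text
w7 1957 box centre (633.9296875, 121.17071533203125) size (15.125215530395508, 109.82046508789062) dir [ 0.9834 -0.1813] deg -10.447016 px [318.1533 183.0388]
origin [0.6438 0.1194]
row -3.2 -1.5 153.3 0.003  |d|=153 at [0.6414 0.1213 0.1773] ang 79.7 t 9.2 q [ 0.1215  0.4749  1.4325  0.0013  1.2381 -1.2701]
```

send_rows(rows="-3 -1.5 30 0;-3 -1.5 70 0;-3 -1.5 110 0;-3 -1.5 135 0;-3 -1.5 147 0;-3 -1.5 151 0;-3 -1.5 151 0;-3 -1.5 151 0", grip=130)

```text
time_s: 10.0
tool_pos: [0.6465, 0.1157, 0.0302]
ee_rot: [[-0.983, 0.182, 0.003], [0.182, 0.983, 0.0], [-0.003, 0.001, -1.0]]
wrist_force: [0.5, -0.3, -0.2]
width: 0.489
finger_force: 0.0
```

send_rows(rows="0 0 0 0;0 0 0 0;0 0 0 0;0 0 0 0;0 0 0 0", grip=255, squeeze=40)

```text
time_s: 10.5
tool_pos: [0.6464, 0.1162, 0.0304]
ee_rot: [[-0.983, 0.182, 0.003], [0.182, 0.983, 0.0], [-0.003, 0.001, -1.0]]
wrist_force: [-1.1, 0.1, 6.8]
width: 0.171
finger_force: 41.1
```

send_rows(rows="0 0 -10 0;0 0 -40 0;0 0 -80 0;0 0 -120 0;0 0 -150 0;0 0 -150 0;0 0 -150 0")

```text
time_s: 11.2
tool_pos: [0.6455, 0.1161, 0.1802]
ee_rot: [[-0.983, 0.182, 0.002], [0.182, 0.983, 0.0], [-0.002, 0.001, -1.0]]
wrist_force: [0.3, 0.1, -0.4]
width: 0.167
finger_force: 40.4
```

```bash
python3 - <<'E'
from h import *
C,im,hsv,st=shot("wrist","w8"); print(st["width"],st["finger_force"],st["tool_pos"])
a=np.radians(4.2); x=np.array([np.cos(a),np.sin(a)]);c=np.array([.4975,-.3538])
goto(*(c-.075*x),.18,4.2); goto(*(c-.024*x),.18,4.2)
E
```

```text
0.16699456658715542 40.369287729263306 [0.6455 0.1161 0.1802]
row 131.7 -507.6 -1.1 1.315  |d|=524 at [0.6445 0.1159 0.1786] ang 79.5 t 11.25 q [ 0.1135  0.475   1.4284 -0.      1.239  -1.2745]
row 82.4 -494.7 -1.2 1.315  |d|=502 at [0.6445 0.1159 0.1786] ang 79.5 t 11.25 q [ 0.1135  0.475   1.4284 -0.      1.239  -1.2745]
```

View pics/w8.png

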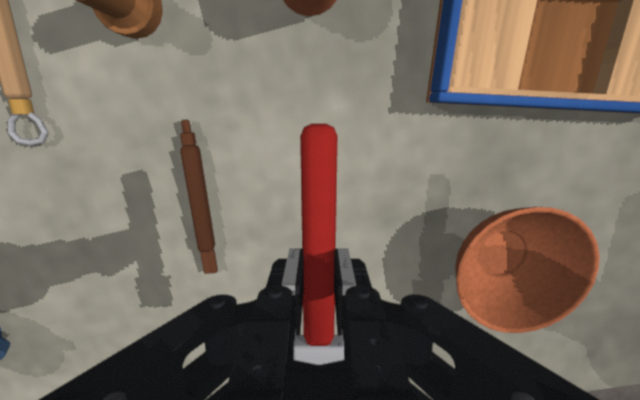

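Brush is held straight across the handle (red handle along column 319, ferrule at (318,350)). Turning and carrying it to the green tray's outer rest.

send_rows(rows="6 -22 0 0.1;15 -57 0 0.22;26 -100 0 0.35;37 -143 0 0.48;48 -186 0 0.61;59 -229 0 0.74;70 -272 0 0.87;81 -315 0 1;92 -358 0 1.13;103 -400 0 1.25;114 -440 0 1.315;122 -470 0 1.315")

```text
time_s: 12.45
tool_pos: [0.4374, -0.3252, 0.1769]
ee_rot: [[-0.07, 0.998, -0.003], [0.998, 0.07, 0.002], [0.003, -0.003, -1.0]]
wrist_force: [-0.6, -0.3, -1.7]
width: 0.168
finger_force: 40.4
```

```bash
python3 - <<'E'
from h import *
a=np.radians(4.2); x=np.array([np.cos(a),np.sin(a)]);c=np.array([.4975,-.3538])
goto(*(c-.075*x),.15,4.2)
E
```

```text
row -33.0 -17.0 26.8 -0.003  |d|=46 at [ 0.4374 -0.3252  0.1769] ang 4.0 t 12.45 q [-0.7165  0.3379  1.6724 -0.0006  1.1354 -0.7865]
```

send_rows(rows="-12 -6 8 0;-25 -13 18 0;-33 -17 25 0;-33 -17 25 0;-33 -17 25 0")

```text
time_s: 12.95
tool_pos: [0.4254, -0.3571, 0.153]
ee_rot: [[-0.073, 0.997, -0.001], [0.997, 0.073, 0.002], [0.002, -0.001, -1.0]]
wrist_force: [0.6, 0.1, 0.1]
width: 0.169
finger_force: 40.4
```

```bash
python3 - <<'E'
from h import *
C,im,hsv,st=shot("wrist","w9"); print(st["tool_pos"],st["ee_rot"][:,1])
a=np.radians(4.2); x=np.array([np.cos(a),np.sin(a)]);y=np.array([-x[1],x[0]]);c=np.array([.4975,-.3538])
vis=im[:,:,::-1].copy()
for bx in(-.08,-.024):
  for by in (-.03,.03):
    pts=np.array([[*(c+(bx+sx*.02)*x+(by+sy*.005)*y),.024] for sx,sy in((-1,-1),(-1,1),(1,1),(1,-1))])
    cv2.polylines(vis,[proj(C,pts).astype(np.int32)],True,(255,0,255),1)
cv2.imwrite("pics/w9v.png",vis)
E
```

```text
[ 0.4254 -0.3571  0.153 ] [ 0.9973  0.0735 -0.0009]
```

View pics/w9v.png

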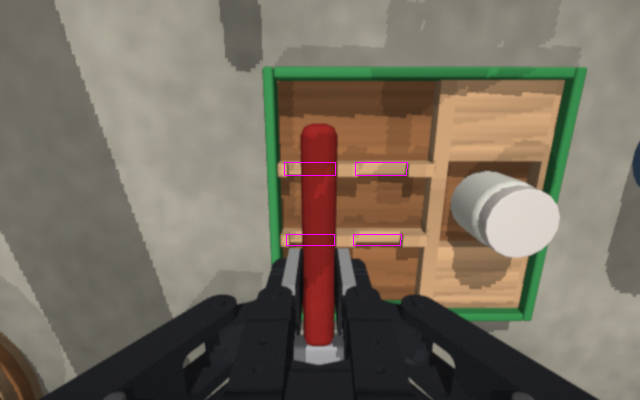

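Overlay notches match the bars (rows 169 and 240). The handle at column 318 falls inside the left notch (285–336), so I can lower it.

send_rows(rows="0 0 20 0;0 0 50 0;0 0 80 0;0 0 97 0;0 0 104 0;0 0 107 0;0 0 108.5 0;0 0 108.5 0;0 0 108.5 0")

```text
time_s: 13.9
tool_pos: [0.4259, -0.3586, 0.0463]
ee_rot: [[-0.073, 0.997, 0.001], [0.997, 0.073, -0.001], [-0.001, 0.001, -1.0]]
wrist_force: [-0.4, -0.4, -1.2]
width: 0.169
finger_force: 40.4
```

send_rows(rows="0 0 1 0;0 0 2 0;0 0 2 0;0 0 2 0")

```text
time_s: 14.3
tool_pos: [0.4257, -0.3586, 0.0444]
ee_rot: [[-0.073, 0.997, 0.001], [0.997, 0.073, -0.001], [-0.001, 0.001, -1.0]]
wrist_force: [-0.5, 0.4, 5.9]
width: 0.174
finger_force: 41.2
```

send_rows(rows="0 0 0 0;0 0 0 0;0 0 0 0;0 0 -5 0;0 0 -15 0;0 0 -40 0;0 0 -80 0;0 0 -120 0;0 0 -130 0;0 0 -130 0", grip=185)

```text
time_s: 15.3
tool_pos: [0.4265, -0.3593, 0.1762]
ee_rot: [[-0.073, 0.997, 0.004], [0.997, 0.073, -0.004], [-0.005, 0.004, -1.0]]
wrist_force: [0.4, 0.1, -1.1]
width: 0.272
finger_force: 0.0
```

```bash
python3 - <<'E'
from h import *
C,im,hsv,st=shot("wrist","w10"); print(st["width"])
T,i2,h2,_=shot("top","t10")
m=np.hstack([im[:,:,::-1],]); cv2.imwrite("pics/w10.png",im[:,:,::-1])
goto(.475,-.117,.18,80)
E
```

```text
0.2717945688691172
row 236.3 67.6 -6.9 -1.323  |d|=246 at [ 0.4248 -0.3576  0.1729] ang 4.2 t 15.4 q [-0.7758  0.3536  1.6582 -0.      1.1307 -0.8489]
```

View pics/w10.png

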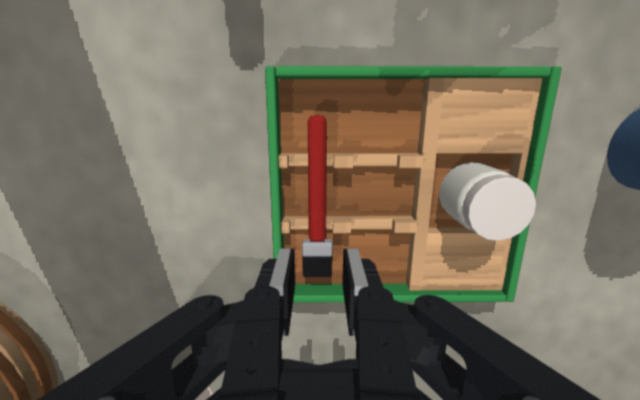

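The brush lies in both notches of the left rest (red handle at (317,180)). Next is the loop tool.

send_rows(rows="20 6 0 -0.13;50 14 0 -0.26;85 24 0 -0.39;120 34 0 -0.52;150 43 0 -0.65;180 52 0 -0.78;205 58 0 -0.91;225 64 0 -1.04;236 67 -5 -1.17;236 67 -7 -1.3;236 67 -7 -1.323;236 67 -7 -1.323")

```text
time_s: 16.6
tool_pos: [0.474, -0.1176, 0.1789]
ee_rot: [[-0.984, 0.176, -0.003], [0.176, 0.984, 0.001], [0.003, 0.0, -1.0]]
wrist_force: [0.2, -0.4, 0.1]
width: 0.274
finger_force: 0.0
```

```bash
python3 - <<'E'
from tool import *
c,e,L,st=find("w11",lambda H,S,V:(S>75)&(H<28)&(V>60),.012,None,120)
o=c+.005*e; print("origin",o); goto(*o,.030,np.degrees(np.arctan2(e[1],e[0]))+90)
E
```

```text
w11 2207 box centre (469.87896728515625, -116.2253189086914) size (15.332499504089355, 123.19925689697266) dir [ 0.9833 -0.1818] deg -10.47746 px [320.2275 183.5455]
origin [ 0.4748 -0.1171]
row -0.9 0.8 149.1 0.005  |d|=149 at [ 0.4741 -0.1178  0.1791] ang 79.8 t 16.65 q [-0.33    0.2623  1.7854 -0.0001  1.0964 -1.7233]
```

View pics/w11.png

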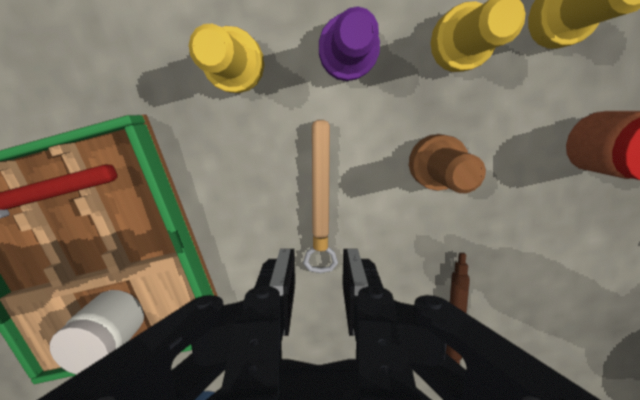

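Loop tool is alone between the fingers (pale handle at (320,180), ring at (320,260)). The brown stamp is at (450,170), and its yellow and purple look-alikes are at the top.

send_rows(rows="-1 1 30 0.005;-1 1 70 0.005;-1 1 110 0.005;-1 1 135 0.005;-1 1 146 0.005;-1 1 150 0.005;-1 1 150 0.005;-1 1 150 0.005", grip=130)

```text
time_s: 17.45
tool_pos: [0.4771, -0.1175, 0.0313]
ee_rot: [[-0.984, 0.179, 0.002], [0.179, 0.984, -0.001], [-0.002, -0.0, -1.0]]
wrist_force: [0.5, 0.1, 0.5]
width: 0.491
finger_force: 0.0
```

send_rows(rows="0 0 0 0;0 0 0 0;0 0 0 0;0 0 0 0;0 0 0 0", grip=255)

```text
time_s: 17.95
tool_pos: [0.4769, -0.1174, 0.0316]
ee_rot: [[-0.984, 0.179, 0.002], [0.179, 0.984, -0.001], [-0.003, -0.0, -1.0]]
wrist_force: [0.1, -0.6, 6.4]
width: 0.168
finger_force: 40.3
```

send_rows(rows="0 0 -10 0;0 0 -40 0;0 0 -80 0;0 0 -120 0;0 0 -150 0;0 0 -150 0;0 0 -150 0")

```text
time_s: 18.65
tool_pos: [0.4763, -0.1171, 0.1815]
ee_rot: [[-0.984, 0.179, 0.002], [0.179, 0.984, -0.001], [-0.003, -0.0, -1.0]]
wrist_force: [-0.2, 0.8, -0.8]
width: 0.17
finger_force: 39.6
```

```bash
python3 - <<'E'
from tool import *
c,e,L,st=find("w12",lambda H,S,V:(S>75)&(H<28)&(V>60),.16,None,120)
print(st["width"],st["finger_force"])
a=np.radians(4.2); x=np.array([np.cos(a),np.sin(a)]);c=np.array([.4975,-.3538])
goto(*(c-.022*x),.18,4.2)
E
```

```text
w12 6636 box centre (458.4559326171875, -115.09455871582031) size (16.730939865112305, 101.65164184570312) dir [ 0.9838 -0.1791] deg -10.316117 px [318.5928 220.9729]
0.17018082792189404 39.57888901233673
row -42.8 -234.7 0.3 1.318  |d|=239 at [ 0.4754 -0.1168  0.1803] ang 79.7 t 18.7 q [-0.3273  0.2612  1.7834  0.      1.0973 -1.7183]
```

send_rows(rows="-3 -15 0 0.12;-8 -40 0 0.24;-13 -70 0 0.36;-18 -100 0 0.48;-24 -130 0 0.6;-29 -160 0 0.74;-34 -190 0 0.88;-39 -215 0 1.02;-42 -230 0 1.15;-43 -235 0 1.27;-43 -235 0 1.318;-43 -235 0 1.318")

```text
time_s: 19.9
tool_pos: [0.4751, -0.3554, 0.1779]
ee_rot: [[-0.072, 0.997, -0.004], [0.997, 0.072, 0.003], [0.003, -0.003, -1.0]]
wrist_force: [-0.4, 0.2, -0.7]
width: 0.175
finger_force: 39.6
```

```bash
python3 - <<'E'
from h import *
C,im,hsv,st=shot("wrist","w13"); print(st["tool_pos"],st["ee_rot"][:,1])
a=np.radians(4.2); x=np.array([np.cos(a),np.sin(a)]);y=np.array([-x[1],x[0]]);c=np.array([.4975,-.3538])
p=st["tool_pos"][:2]-c; print("tcp in tray",p@x,p@y)
for by in (.03,-.03): print(proj(C,[[*(c+(-.024+s*.02)*x+by*y),.024] for s in (-1,1)]))
g=cv2.cvtColor(im,cv2.COLOR_RGB2GRAY).astype(int)
gr=(hsv[:,:,0]>45)&(hsv[:,:,0]<85)&(hsv[:,:,1]>100)
for v in (120,180): u=np.nonzero(gr[v])[0]; print(v,u.min(),u[u<300].max(),u[u>330].min() if (u>330).any() else None)
goto(*(c-.022*x),.048,4.2)
E
```

```text
[ 0.4751 -0.3554  0.1779] [ 0.9974  0.0723 -0.0034]
tcp in tray -0.022413852765706784 4.308755027971438e-05
[[294.9529 161.8128]
 [341.6941 161.7928]]
[[296.4069 227.6446]
 [340.4105 227.6756]]
120 210 224 478
180 215 229 470
row -0.5 0.6 130.3 0.001  |d|=130 at [ 0.4753 -0.3553  0.1783] ang 4.2 t 19.95 q [-0.7131  0.398   1.5666  0.0001  1.1811 -0.7869]
```

View pics/w13.png

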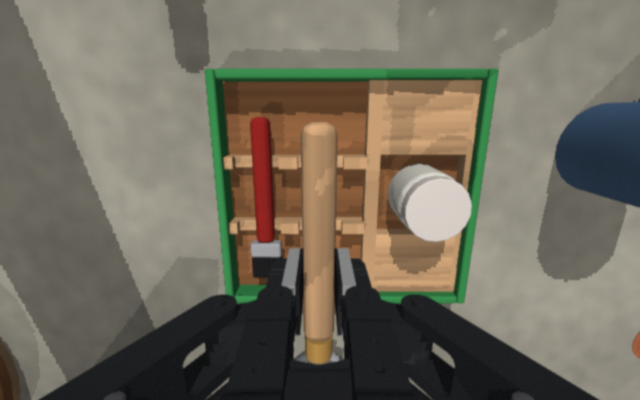

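Loop tool is over the right rest (handle column 318, predicted notch 296–341). Lowering.

send_rows(rows="0 0 20 0;0 0 55 0;0 0 90 0;0 0 115 0;0 0 125 0;0 0 129 0;0 0 131 0;0 0 132.5 0;0 0 132.5 0;0 0 132.5 0")

```text
time_s: 20.95
tool_pos: [0.4769, -0.3564, 0.0488]
ee_rot: [[-0.073, 0.997, 0.001], [0.997, 0.073, -0.001], [-0.001, 0.001, -1.0]]
wrist_force: [0.7, -0.1, -0.5]
width: 0.168
finger_force: 39.6
```

send_rows(rows="0 0 0.5 0;0 0 0.5 0")

```text
time_s: 21.15
tool_pos: [0.4765, -0.3561, 0.0477]
ee_rot: [[-0.073, 0.997, 0.001], [0.997, 0.073, -0.0], [-0.0, 0.001, -1.0]]
wrist_force: [-0.3, -0.9, -0.2]
width: 0.171
finger_force: 39.6
```

send_rows(rows="0 0 1 0;0 0 2 0;0 0 2.5 0;0 0 2.5 0;0 0 2.5 0")

```text
time_s: 21.65
tool_pos: [0.4764, -0.356, 0.0456]
ee_rot: [[-0.073, 0.997, 0.0], [0.997, 0.073, -0.0], [-0.0, 0.0, -1.0]]
wrist_force: [-1.8, 0.8, 5.7]
width: 0.168
finger_force: 40.3
```

send_rows(rows="0 0 0 0;0 0 0 0;0 0 0 0;0 0 -5 0;0 0 -15 0;0 0 -40 0;0 0 -80 0;0 0 -120 0;0 0 -130 0;0 0 -130 0", grip=175)

```text
time_s: 22.65
tool_pos: [0.4777, -0.3571, 0.178]
ee_rot: [[-0.073, 0.997, 0.005], [0.997, 0.073, -0.004], [-0.004, 0.004, -1.0]]
wrist_force: [-0.2, -0.3, -0.7]
width: 0.312
finger_force: 0.0
```

```bash
python3 - <<'E'
from h import *
C,im,hsv,st=shot("wrist","w14"); print(st["width"])
goto(.463,-.007,.2,89)
E
```

```text
0.311611347714755
row 349.2 12.0 -24.6 -1.480  |d|=350 at [ 0.4766 -0.3562  0.1759] ang 4.2 t 22.7 q [-0.7128  0.3995  1.571   0.      1.1689 -0.7858]
```

View pics/w14.png

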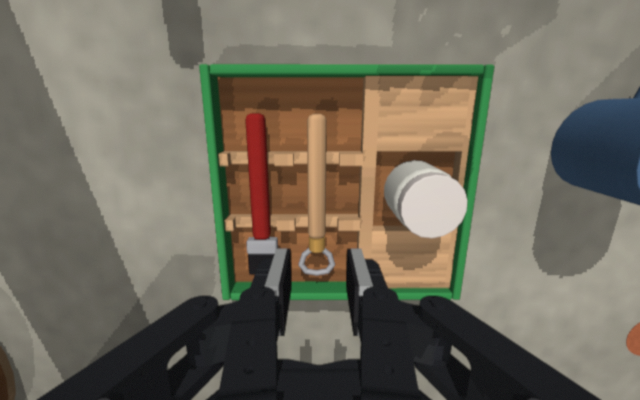

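Green kit complete: the brush (258,180) and loop tool (317,180) lie in both notches, and the jar (425,200) is in the well. Next is the stamp.

send_rows(rows="15 0 -2 -0.12;45 1 -4 -0.25;80 3 -7 -0.38;118 4 -10 -0.51;156 5 -12 -0.64;194 6 -14 -0.77;232 7 -16 -0.9;268 9 -18 -1.03;300 10 -20 -1.16;325 11 -22 -1.29;343 12 -24 -1.41;349 12 -25 -1.48", grip=60)

```text
time_s: 23.9
tool_pos: [0.4611, -0.0051, 0.198]
ee_rot: [[-1.0, 0.012, -0.004], [0.012, 1.0, 0.001], [0.004, 0.001, -1.0]]
wrist_force: [0.4, -0.9, 0.4]
width: 0.765
finger_force: 0.0
```

```bash
python3 - <<'E'
from h import *
C,im,hsv,st=shot("wrist","w15"); H,S,V=[hsv[:,:,i].astype(int) for i in range(3)]
print(st["tool_pos"])
for z in (.009,.07): print("pred",proj(C,[.462,-.007,z]))
b=blob((S>90)&(H<20)&(V>40),(318,190),70); print(len(b),b.mean(0),b.min(0),b.max(0))
# top disc: brighter
t=b[V[b[:,1],b[:,0]]>np.percentile(V[b[:,1],b[:,0]],60)]; print("V pct",np.percentile(V[b[:,1],b[:,0]],[5,25,50,75,95]),t.mean(0))
for v in range(b[:,1].min(),b[:,1].max()+1,6):
    r=b[b[:,1]==v][:,0]; print(v,r.min(),r.max(),end="; ")
print("foot far edge"); 
E
```

```text
[ 0.4611 -0.0051  0.198 ]
pred [[317.297  189.7427]]
pred [[317.1839 207.444 ]]
2223 [317.408  194.4993] [292 167] [342 224]
V pct [ 75.1  96.  127.  139.  143. ] [322.2595 200.6032]
167 313 322; 173 301 333; 179 297 338; 185 294 341; 191 293 342; 197 293 342; 203 295 340; 209 299 336; 215 302 333; 221 307 328; foot far edge
```

```bash
python3 - <<'E'
from h import *
st=sensors.state();C=cam("wrist",st)
print(ray(C,[[317.5,167]],.0)+[.025,0],ray(C,[[317.5,167]],.018)+[.025,0],ray(C,[[317.5,224.5]],.066)-[.015,0],ray(C,[[317.5,224.5]],.07)-[.013,0])
x,y=.4625,-.0068
goto(x,y,.046,89.5)
E
```

```text
[[ 0.4659 -0.0064]] [[ 0.4629 -0.0064]] [[ 0.4631 -0.0068]] [[ 0.4637 -0.0068]]
row -2.1 -2.0 152.1 -0.002  |d|=152 at [ 0.4611 -0.005   0.1981] ang 89.4 t 23.95 q [-0.1031  0.2051  1.8107  0.001   1.1303 -1.664 ]
```

send_rows(rows="-2 -2 30 0;-2 -2 70 0;-2 -2 110 0;-2 -2 135 0;-2 -2 146 0;-2 -2 150 0;-2 -2 150 0;-2 -2 150 0")

```text
time_s: 24.75
tool_pos: [0.4657, -0.0093, 0.0506]
ee_rot: [[-1.0, 0.018, 0.002], [0.018, 1.0, -0.0], [-0.002, -0.0, -1.0]]
wrist_force: [-0.1, 0.1, -0.7]
width: 0.764
finger_force: 0.0
```

send_rows(rows="0 0 0 0;0 0 0 0;0 0 0 0;0 0 0 0;0 0 0 0", grip=255)

```text
time_s: 25.25
tool_pos: [0.4655, -0.0091, 0.0509]
ee_rot: [[-1.0, 0.018, 0.002], [0.018, 1.0, -0.0], [-0.002, -0.0, -1.0]]
wrist_force: [-1.2, 1.6, 5.4]
width: 0.34
finger_force: 39.2
```

send_rows(rows="0 0 -10 0;0 0 -40 0;0 0 -80 0;0 0 -120 0;0 0 -150 0;0 0 -150 0;0 0 -150 0")

```text
time_s: 25.95
tool_pos: [0.465, -0.0091, 0.2009]
ee_rot: [[-1.0, 0.018, 0.002], [0.018, 1.0, -0.0], [-0.002, -0.0, -1.0]]
wrist_force: [0.2, 0.8, -0.4]
width: 0.342
finger_force: 39.6
```

```bash
python3 - <<'E'
from h import *
C,im,hsv,st=shot("wrist","w16"); print(st["width"],st["finger_force"],st["tool_pos"])
a=np.radians(-13.15); x=np.array([np.cos(a),np.sin(a)]);c=np.array([.4940,.350])
w=c+.065*x; print(w); goto(*w,.2,76.85)
E
```

```text
0.34190721871748814 39.640062478138134 [ 0.465  -0.0091  0.2009]
[0.5573 0.3352]
row -87.1 345.8 -0.3 0.212  |d|=357 at [ 0.464  -0.009   0.1997] ang 89.0 t 26.0 q [-0.1104  0.2055  1.8051 -0.      1.1314 -1.6634]
```

send_rows(rows="-5 20 0 0.02;-14 55 0 0.05;-24 95 0 0.08;-34 135 0 0.11;-44 175 0 0.14;-54 215 0 0.17;-64 255 0 0.19;-73 290 0 0.212;-81 320 0 0.212;-86 340 0 0.212;-87 346 0 0.212;-87 346 0 0.212")

```text
time_s: 27.2
tool_pos: [0.557, 0.3353, 0.1976]
ee_rot: [[-0.974, 0.227, -0.003], [0.227, 0.974, -0.002], [0.003, -0.003, -1.0]]
wrist_force: [-0.3, 0.2, -1.6]
width: 0.339
finger_force: 39.7
```

```bash
python3 - <<'E'
from h import *
C,im,hsv,st=shot("wrist","w17"); H,S,V=[hsv[:,:,i].astype(int) for i in range(3)]
print(st["tool_pos"],st["ee_rot"][:,1])
g=(H>100)&(H<125)&(S>100)&(V>60)
L=[];R=[]
for v in range(20,220,8):
    u=np.nonzero(g[v])[0]; l=u[u<300]; r=u[u>340]
    if len(l):L.append((l.min(),v))
    if len(r):R.append((r.max(),v))
    if v%40==20: print(v,len(l) and (l.min(),l.max()),len(r) and (r.min(),r.max()))
for n,e in(("L",L),("R",R)): 
    P=ray(C,np.array(e),.03); f=cv2.fitLine(P.astype(np.float32),cv2.DIST_HUBER,0,.001,.001).ravel(); d=f[:2]*np.sign(f[0]); print(n,f[2:],np.degrees(np.arctan2(d[1],d[0])),"y at x=.495:",f[3]+(.495-f[2])*d[1]/d[0])
for u in (240,400): r=np.nonzero(g[:,u])[0]; r=r[r>120]; print(u,r.min(),r.max(),ray(C,[[u,r.max()]],.03))
gb=cv2.GaussianBlur(cv2.cvtColor(im,cv2.COLOR_RGB2GRAY),(3,3),0).astype(int)
for v in (165,180,195): d=np.abs(np.diff(gb[v])); print(v,[(i,int(d[i])) for i in range(200,430) if d[i]>9])
for u in (305,335):c=np.abs(np.diff(gb[:,u]));print(u,[(i,int(c[i])) for i in range(100,215) if c[i]>8])
E
```

```text
[0.557  0.3353 0.1976] [ 0.2265  0.974  -0.0028]
20 (np.int64(194), np.int64(210)) (np.int64(438), np.int64(454))
60 (np.int64(198), np.int64(213)) (np.int64(434), np.int64(449))
100 (np.int64(202), np.int64(216)) (np.int64(430), np.int64(444))
140 (np.int64(206), np.int64(216)) (np.int64(429), np.int64(440))
180 (np.int64(210), np.int64(219)) (np.int64(427), np.int64(436))
L [0.4658 0.2529] -13.152577 y at x=.495: 0.2461029
R [0.5388 0.4479] -13.439419 y at x=.495: 0.45832556
240 235 243 [[0.5875 0.2485]]
400 236 243 [[0.6224 0.3994]]
165 [(217, 12), (218, 24), (219, 24), (220, 11), (225, 11), (226, 11), (232, 10), (282, 17), (283, 27), (284, 24), (285, 13), (344, 13), (360, 13), (361, 29), (362, 29), (363, 13), (414, 18), (415, 15), (425, 20), (426, 34), (427, 25)]
180 [(219, 24), (220, 27), (221, 14), (227, 10), (228, 11), (282, 13), (283, 24), (284, 24), (285, 17), (344, 14), (360, 22), (361, 30), (362, 20), (413, 18), (414, 16), (423, 14), (424, 28), (425, 29), (426, 13), (428, 10), (429, 12)]
195 [(220, 17), (221, 26), (222, 17), (227, 11), (228, 12), (283, 20), (284, 26), (285, 21), (343, 10), (344, 14), (359, 17), (360, 28), (361, 23), (362, 10), (412, 18), (413, 15), (422, 20), (423, 32), (424, 23), (427, 13), (428, 10)]
305 [(139, 18), (140, 26), (141, 18), (152, 15), (153, 33), (154, 35), (155, 13), (157, 14), (158, 11), (202, 13), (203, 14), (204, 9), (210, 9), (211, 16), (212, 15), (213, 9)]
335 [(122, 11), (123, 10), (138, 9), (139, 23), (140, 28), (141, 19), (152, 13), (153, 27), (154, 29), (155, 11), (157, 14), (158, 9), (203, 10), (204, 13), (205, 10), (212, 10), (213, 10)]
```

```bash
python3 - <<'E'
from h import *
C=cam("wrist",sensors.state()); a=np.radians(-13.2); x=np.array([np.cos(a),np.sin(a)]);y=np.array([-x[1],x[0]])
w=ray(C,[[322.3,153.5]],.02)[0]+.037*x; print("well",w)
o=(ray(C,[[240,243]],.03)+ray(C,[[400,243.5]],.03))/2; mid=(.2461+.4583)/2
print("via rim: x from outer edge",o[0]@x-.05, "well x",w@x,"y rim", np.array([.495,mid])@y,"well y",w@y)
goto(*w,.2,76.8)
E
```

```text
well [0.5588 0.3358]
via rim: x from outer edge 0.4656413746614791 well x 0.46730897356670487 y rim 0.45592817029670163 well y 0.4545507733132983
row -1.5 1.8 -1.9 0.001  |d|=3 at [0.5569 0.3344 0.1981] ang 76.9 t 27.25 q [ 0.476   0.4532  1.4141 -0.0006  1.2782 -0.8652]
```

send_rows(rows="-3 2 20 0;-3 2 55 0;-3 2 90 0;-3 2 115 0;-3 2 130 0;-3 2 136 0;-3 2 139 0;-3 2 141 0;-3 2 141 0;-3 2 141 0")

```text
time_s: 28.25
tool_pos: [0.562, 0.337, 0.0599]
ee_rot: [[-0.974, 0.228, 0.002], [0.228, 0.974, 0.001], [-0.002, 0.001, -1.0]]
wrist_force: [0.3, 0.3, -0.4]
width: 0.345
finger_force: 39.7
```

send_rows(rows="0 0 1 0;0 0 2 0;0 0 2 0")

```text
time_s: 28.55
tool_pos: [0.5614, 0.3367, 0.057]
ee_rot: [[-0.974, 0.228, 0.0], [0.228, 0.974, 0.0], [-0.0, 0.0, -1.0]]
wrist_force: [-0.9, 0.7, 0.1]
width: 0.344
finger_force: 39.8
```

send_rows(rows="0 0 0.5 0;0 0 1 0;0 0 1 0")

```text
time_s: 28.85
tool_pos: [0.5614, 0.3367, 0.0569]
ee_rot: [[-0.974, 0.228, 0.001], [0.228, 0.974, 0.0], [-0.0, 0.0, -1.0]]
wrist_force: [-1.8, -0.3, 5.6]
width: 0.34
finger_force: 40.4
```

send_rows(rows="0 0 0 0;0 0 0 0;0 0 0 0;0 0 0 0;0 0 -10 0;0 0 -40 0;0 0 -80 0;0 0 -120 0;0 0 -130 0;0 0 -130 0", grip=100)

```text
time_s: 29.85
tool_pos: [0.5628, 0.3373, 0.1891]
ee_rot: [[-0.974, 0.228, 0.005], [0.228, 0.974, 0.003], [-0.005, 0.004, -1.0]]
wrist_force: [0.7, -0.8, 0.4]
width: 0.612
finger_force: 0.0
```

```bash
python3 - <<'E'
from h import *
C,im,hsv,st=shot("wrist","w18"); print(st["width"],st["tool_pos"])
goto(.636,.001,.18,82.7)
E
```

```text
0.6119368376171628 [0.5628 0.3373 0.1891]
row -148.9 -309.9 6.6 -0.102  |d|=344 at [0.5616 0.3367 0.1868] ang 76.8 t 29.9 q [ 0.4756  0.4667  1.4209 -0.      1.2521 -0.8654]
```

send_rows(rows="-9 -20 0 -0.01;-25 -52 1 -0.02;-43 -90 2 -0.03;-61 -128 3 -0.04;-79 -166 4 -0.05;-97 -202 5 -0.06;-115 -238 6 -0.07;-130 -270 7 -0.08;-142 -296 7 -0.1;-148 -308 7 -0.1;-149 -310 7 -0.102;-149 -310 7 -0.102", grip=130)

```text
time_s: 31.1
tool_pos: [0.6351, 0.0014, 0.1777]
ee_rot: [[-0.992, 0.128, -0.002], [0.128, 0.992, 0.001], [0.002, 0.001, -1.0]]
wrist_force: [0.5, -0.5, -0.6]
width: 0.493
finger_force: 0.0
```

```bash
python3 - <<'E'
from tool import *
c,e,L,st=find("w19",lambda H,S,V:(S>80)&(H<20)&(V<130)&(V>35),.012,None,120)
goto(*c,.028,np.degrees(np.arctan2(e[1],e[0]))+90)
E
```

```text
w19 2296 box centre (633.1153564453125, 1.2902469635009766) size (14.432936668395996, 147.54563903808594) dir [ 0.9927 -0.1209] deg -6.9416947 px [319.3232 189.2474]
row 1.6 -1.1 150.0 -0.006  |d|=150 at [0.6351 0.002  0.178 ] ang 82.7 t 31.15 q [-0.0638  0.4505  1.4746  0.0009  1.2183 -1.5074]
```

send_rows(rows="1.5 -1 30 0;1.5 -1 70 0;1.5 -1 110 0;1.5 -1 135 0;1.5 -1 146 0;1.5 -1 150 0;1.5 -1 150 0;1.5 -1 150 0")

```text
time_s: 31.95
tool_pos: [0.6355, 0.0003, 0.0304]
ee_rot: [[-0.992, 0.127, 0.003], [0.127, 0.992, -0.0], [-0.003, 0.0, -1.0]]
wrist_force: [0.0, 0.3, -0.6]
width: 0.487
finger_force: 0.0
```

send_rows(rows="0 0 0 0;0 0 0 0;0 0 0 0;0 0 0 0;0 0 0 0", grip=255)

```text
time_s: 32.45
tool_pos: [0.6353, -0.0001, 0.0304]
ee_rot: [[-0.992, 0.128, 0.003], [0.128, 0.992, -0.0], [-0.003, 0.0, -1.0]]
wrist_force: [-0.5, -0.8, 6.3]
width: 0.172
finger_force: 41.0
```

send_rows(rows="0 0 -10 0;0 0 -40 0;0 0 -80 0;0 0 -120 0;0 0 -150 0;0 0 -150 0;0 0 -150 0")

```text
time_s: 33.15
tool_pos: [0.6343, -0.0001, 0.1799]
ee_rot: [[-0.992, 0.128, 0.002], [0.128, 0.992, -0.0], [-0.002, 0.0, -1.0]]
wrist_force: [-0.3, 0.3, -1.0]
width: 0.17
finger_force: 40.2
```

```bash
python3 - <<'E'
from h import *
st=sensors.state(); print(st["width"],st["finger_force"])
a=np.radians(-13.2); x=np.array([np.cos(a),np.sin(a)])
w=np.array([.558,.3363]); goto(*(w-.088*x),.18,-13.2)
E
```

```text
0.16958437408700158 40.23343563079834
row 206.1 332.9 -0.4 -1.468  |d|=392 at [ 0.6343 -0.0001  0.1799] ang 82.7 t 33.15 q [-0.0667  0.4461  1.4771 -0.      1.2166 -1.5096]
```

send_rows(rows="10 17 0 -0.12;28 46 0 -0.25;48 78 0 -0.38;68 110 0 -0.51;88 142 0 -0.64;108 175 0 -0.77;128 207 0 -0.9;148 239 0 -1.03;168 271 0 -1.16;187 302 0 -1.29;200 323 0 -1.4;206 333 0 -1.468")

```text
time_s: 34.35
tool_pos: [0.4697, 0.3578, 0.1765]
ee_rot: [[-0.223, -0.975, -0.004], [-0.975, 0.223, -0.002], [0.003, 0.004, -1.0]]
wrist_force: [-0.1, -0.3, -0.9]
width: 0.172
finger_force: 40.2
```

send_rows(rows="0 0 0 0;0 0 0 0")

```text
time_s: 34.55
tool_pos: [0.4714, 0.3558, 0.1772]
ee_rot: [[-0.229, -0.973, -0.003], [-0.973, 0.229, -0.002], [0.003, 0.002, -1.0]]
wrist_force: [0.5, 0.2, -0.6]
width: 0.169
finger_force: 40.2
```

```bash
python3 - <<'E'
from h import *
C,im,hsv,st=shot("wrist","w20"); 
a=np.radians(-13.2); x=np.array([np.cos(a),np.sin(a)]);y=np.array([-x[1],x[0]]); w=np.array([.558,.3363]);c=w-.065*x
p=st["tool_pos"][:2]-c; print("tcp in tray",p@x,p@y,st["tool_pos"])
vis=im[:,:,::-1].copy()
for bx in(-.08,-.024):
  for by in (-.03,.03):
    pts=np.array([[*(c+(bx+sx*.02)*x+(by+sy*.005)*y),.024] for sx,sy in((-1,-1),(-1,1),(1,1),(1,-1))])
    cv2.polylines(vis,[proj(C,pts).astype(np.int32)],True,(255,0,255),1)
cv2.imwrite("pics/w20v.png",vis)
goto(*(c-.023*x),.0445,-13.2)
E
```

```text
tcp in tray -0.023726488212931128 -0.0008280586599599258 [0.4714 0.3558 0.1772]
row -1.4 -0.4 133.1 -0.002  |d|=133 at [0.4719 0.3554 0.1776] ang 166.7 t 34.6 q [ 0.5744  0.3947  1.5744 -0.0006  1.1752 -2.3348]
```

View pics/w20v.png

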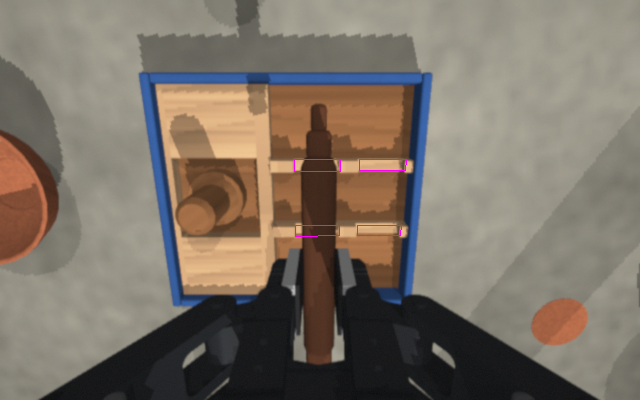

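The stamp stands upright in the blue well (about (215,200)). The modelling tool is over the inner rest (column 318, notch 295–340), so I can lower it.

send_rows(rows="-1 0 20 0;-1 0 55 0;-1 0 90 0;-1 0 115 0;-1 0 125 0;-1 0 130 0;-1 0 133 0;-1 0 134 0;-1 0 134 0;-1 0 134 0")

```text
time_s: 35.6
tool_pos: [0.4731, 0.3579, 0.0458]
ee_rot: [[-0.228, -0.974, 0.002], [-0.974, 0.228, 0.001], [-0.001, -0.001, -1.0]]
wrist_force: [0.2, 0.6, -0.4]
width: 0.171
finger_force: 40.2
```

send_rows(rows="0 0 0.7 0;0 0 1.4 0;0 0 1.5 0;0 0 1.5 0")

```text
time_s: 36.0
tool_pos: [0.4729, 0.3578, 0.0444]
ee_rot: [[-0.228, -0.974, 0.001], [-0.974, 0.228, 0.001], [-0.001, -0.001, -1.0]]
wrist_force: [-1.3, -0.4, 5.8]
width: 0.173
finger_force: 40.9
```

send_rows(rows="0 0 0 0;0 0 0 0;0 0 0 0;0 0 -5 0;0 0 -15 0;0 0 -40 0;0 0 -80 0;0 0 -120 0;0 0 -150 0;0 0 -150 0;0 0 -150 0", grip=175)

```text
time_s: 37.1
tool_pos: [0.473, 0.3578, 0.1949]
ee_rot: [[-0.229, -0.974, 0.002], [-0.974, 0.229, 0.002], [-0.002, -0.002, -1.0]]
wrist_force: [-0.6, -0.5, -0.3]
width: 0.314
finger_force: 0.0
```

```bash
python3 - <<'E'
from tool import *
a=np.radians(-13.2); x=np.array([np.cos(a),np.sin(a)]);y=np.array([-x[1],x[0]]); w=np.array([.558,.3363]);c=w-.065*x
C=cam("wrist",sensors.state()); im=optics.read_camera("wrist"); cv2.imwrite("pics/w21.png",im[:,:,::-1])
hsv=cv2.cvtColor(im,cv2.COLOR_RGB2HSV); V=hsv[:,:,2].astype(int)
# dark wood of the tool against tray: profile at rows crossing bars and between
for t in (-.05,-.03,0,.03,.05):
    p=proj(C,[*(c-.023*x+t*y),.024])[0]; v=int(p[1]); 
    if v<260: print("y",t,"px",p,"V",V[v,int(p[0])-24:int(p[0])+25:3])
print(proj(C,[[*(c+(-.023+s*.008)*x+.03*y),.03] for s in(-1,1)]))
t=optics.read_camera("top"); cv2.imwrite("pics/t21.png",t[:,:,::-1])
E
```

```text
y -0.05 px [318.2787 136.136 ] V [171 172 172 150 108  96  67  77  78  77  77 116 168 150 113 112 113]
y -0.03 px [318.2914 158.6503] V [216 194 225 225 172 117  77  90  92  92  88 124 224 225 224 141 224]
y 0 px [318.3096 190.7804] V [153 154 154 138  88  82  70  89  90  89  85 102 152 152 153 148 149]
y 0.03 px [318.3267 221.0895] V [216 200 227 226 210 132  65  86  90  90  85 151 225 225 198 179 224]
y 0.05 px [318.3376 240.3589] V [162 163 163 161 141  98  71  84  87  87  85 156 162 164 162 163 163]
[[326.8138 223.2267]
 [309.8395 223.2353]]
```

```bash
python3 -c "
from plant import ticket
print(ticket.job_done())"
```

```text
the job is handed in; nothing more can be done
None
```

Both kits are made up and handed in at about 37 s: the white jar, brush and loop tool are in the green tray, the brown stamp and modelling tool in the blue, and the red jar, bowl and mug were not touched.

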